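# Lift a biscuit off the baking sheet with the server and tip it onto the plate

## Robot

A 6-joint arm with a two-finger parallel gripper is mounted at the origin on a cart in front of the work surface, level with it; the furniture and walls round the work are solid. World frame = base frame: x ahead of the robot, y to its left, z up, the work surface at z = 0. Lengths are in m, angles in degrees, forces in N, time in s.
With the tool pointing down it reaches from about 0.4 to 0.825 m from the base axis. Payload 7 kg.
Tool frame: the origin (TCP) lies midway between the tips of the shut fingers; the grasp point (between the pads) lies 19 mm behind it; z points along the fingers, y is the line along which they close (so a half turn about z gives the same grasp; the last joint's range is limited). The gripper opens to 88 mm and grips with 3 to 60 N. Pads are 19 mm wide; open, the fingers measure 130 mm over their backs; the gripper's body (78 mm by 193 mm) begins 47 mm behind the grasp point.
Start: joints at [82.569, 20.546, 0.682, 0, -70.136, -16.507], TCP at [0.274, 0.617, 0.201] pointing down, gripper open.
Joint ranges: [-176.03, 176.03], [-82.01, 121.73], [-58.28, 71.71], [-173.87, 95.51], [-174.79, -0.11], [-173.66, 173.66]. Speed limits (degrees/s): [136.94, 136.94, 172.46, 180, 180, 180].

## Interface

Orientations are given as a 3x3 rotation matrix whose columns are the frame's x, y, z axes.
In Python, from rig import robot gives the robot as it stands. Calls block until the motion is done:
- robot.goto(position, orientation): joint-space move of the TCP to a pose.
- robot.servo_line(position, ori=None, speed=0.15): straight line of the TCP; ori=None keeps the orientation; speed is the mean speed in m/s.
- robot.movej(angles): joint-space move.
- robot.move_gripper(opening): opening from 0.0 (shut) to 1.0 (fully open); the grip force is fixed at half the most; returns when the fingers have stopped.
- robot.dwell(seconds).
- robot.ik(position, orientation): joint angles nearest the present ones, or None.
- robot.grab_frame(name): name is "side" or "top"; returns (picture, depth): 420x560x3 uint8, red, green, blue; 420x560 float32, m along the optical axis (not along the pixel's ray), 0 where there is no reading.
- robot.camera_info(name): a dict with "vfov" (degrees; the focal length in pixels is half the picture's height over the tangent of half this angle, whatever the lens; pixels are square), "cx", "cy" (the principal point, pixels), "view" (4x4, takes a point from world to camera coordinates). Camera axes: x right, y down, z forward; pixel columns grow to the right and rows downward; lengths in m; the calibration is good to about 2 mm. A picture is of the moment at which its call begins. camera_info takes no time and is no camera call.
A pose or a line that the arm cannot do raises robot.Unreachable and nothing moves.
- robot.job_done(): hands the job in; it is judged then, once.
Readings, each from a call of its own:
- robot.read_t(): time.
- robot.read_qpos(): joint angles.
- robot.read_qvel(): joint speeds.
- robot.read_effort(): joint torques, N m.
- robot.read_position(): TCP position.
- robot.read_tcp_rot(): TCP orientation.
- robot.read_force(): force on the tool from outside, world axes, zero at the start.
- robot.read_ft_torque(): the same for the moment, N m.
- robot.read_grip_width(): opening from 0.0 (shut) to 1.0 (fully open).
- robot.read_finger_force(): force on a finger pad.
Only numpy, scipy, OpenCV 4.12 (cv2) and the standard library are available. Lean on these libraries where they do the work, as an engineer would, in place of code of your own. Each camera call takes 0.05 s, during which the arm holds its last target. There are 200 camera calls.

## Task

Take the short-handled server, slide its blade under the biscuit on the baking sheet and carry the biscuit on the blade to the plate. Tip it off gently so that it lies flat in the middle of the plate, right way up, then set the server down flat on the worktop, off the plate. Do not touch the biscuit with the fingers or let it fall from a height, and leave the mug, the mandarin and the tin where they are.

Things in the scene. Friction and masses are not known exactly. Their poses are not given: they have to be found in the camera images.
- biscuit: Round rigid oat biscuit, 96 mm across, 15 mm thick, 70 to 120 g, loose on the sheet. Origin: centre of its flat underside (70 mm across); z up through the domed top. Below, its edge is bevelled at 18 degrees up to 4 mm at 47 mm radius, so a thin blade enters; pushed without a stop it only slides along (friction about 0.6). It slides off a blade tilted past about 30 to 35 degrees.
- server: Short cranked server, 200 g, standing level on its own blade: flat steel, 120 mm (x) by 95 mm (y), 1.8 mm thick, no raised edges. Origin: centre of the blade's underside; x from the handle to the front edge (x = +60 mm), z up. A neck rises at the rear to a level wooden handle 20 mm wide, 24 mm high, from x = -85 to -185 mm, its middle 52 mm up. Balance point about x = -30 mm.
- server_grip (a point): Point to grip the server's handle: middle of the handle's cross-section, at x = -125, y = 0, z = +52 mm in the server's frame, same axes. Fingers close along y on the 20 mm width. Beyond the server to the left and ahead stands a tall plant; its saucer, 360 mm across about world (0.66, 0.51) m, overhangs at 0.24 to 0.28 m height.
- baking_sheet: Flat aluminium baking sheet fixed to the worktop left of the plant trough, 180 mm (x) by 150 mm (y), 3 mm thick, its top at z = +3 mm; origin: centre of its underside. Three edges are open; along the +x edge, away from the robot, runs one lip, flared outward, 16 mm high, starting at x = +90 mm. The biscuit pushed toward +x is stopped by it with its centre at about x = +43 mm.
- plate: White round plate, loose, 450 g, 200 mm across, 18 mm high at the rim, on the right. Origin: centre of its underside, z up; the level inner floor is 5 mm up and about 124 mm across. Behind it a plant pot on a low stand, 0.16 to 0.30 m up, begins at world x = 0.50 m (y = -0.24 to -0.42), one leg at (0.51, -0.245), another at (0.55, -0.44).
- mug: Grey-green mug, 76 mm by 108 mm with its handle, 90 mm high, near the front edge. Loose bystander. Origin: centre of its underside. Behind it stands an oval plant trough, 130 mm high with soft leaves above, about x = 0.38 to 0.68, y = -0.10 to +0.18 m; carry things over its front or higher.
- mandarin: Mandarin, 50 mm across, 43 mm high, lying near the front edge on the right. Loose bystander. Origin: centre of its underside.
- tin: Low food tin, 76 mm across, 58 mm high, standing between the mug and the plate. Loose bystander. Origin: centre of its underside.

How it is judged (in metres and radians):
On the way:
1. the biscuit rides on the server's blade, lifted clear of the baking sheet and not touched by the fingers (height (world z) of biscuit above 0.05 m and contact force between server and biscuit above 0.2 N and angle between biscuit's own z axis and vertical below 0.5 rad), for 0.3 s.
At the end, for the whole second after the job is handed in: The biscuit rests on the plate alone, right way up and flat (within 0.2 rad), its centre within 40 mm of the plate's centre; the plate is level; the server stands at rest, level within 0.15 rad, its blade's underside below 20 mm, touching neither plate nor biscuit (horizontal distance between biscuit and plate below 0.04 m and height (world z) of biscuit below 0.03 m and angle between biscuit's own z axis and vertical below 0.2 rad and angle between plate's own z axis and vertical below 0.1 rad and contact force between biscuit and plate above 0.2 N and contact force between biscuit and server below 0.02 N and contact force between server and plate below 0.02 N and linear speed of each of biscuit, server below 0.03 m/s and angle between server's own z axis and vertical below 0.15 rad and height (world z) of server below 0.02 m).
It fails at once if the fingers touch the biscuit (contact force between the fingers and biscuit above 0.3 N).
It fails at once if the biscuit falls from a height (faster than 1.0 m/s) (linear speed of biscuit above 1 m/s).
It fails at once if the mug, the mandarin or the tin is moved more than 40 mm (distance of any of mug, mandarin, tin from where it was at the start of the episode above 0.04 m).
It also fails if it takes over 72 s, if anything falls off the work surface, if the arm or the gripper's body presses on something with over 40 N, if the wrist force passes 120 N, or if a joint passes its speed limit or range.

## Working session

There is one attempt and no reset: what is moved stays moved. The work goes in short steps, each a Python script; the robot and the scene stay as the last script left them, time stands still between calls to the robot, and variables do not carry over. Pictures are saved under pics/ and viewed, at most 10 in all, crops included, and the job is handed in when it is done.

```bash
ls; mkdir -p pics; cat > h.py <<'E'
import numpy as np, cv2
from rig import robot
def cam(n):
    c=robot.camera_info(n); f=210/np.tan(np.radians(c["vfov"])/2); return f,c["cx"],c["cy"],np.array(c["view"])
def cloud(n,d):
    f,cx,cy,V=cam(n); v,u=np.mgrid[:420,:560]
    p=np.stack([(u-cx)/f*d,(v-cy)/f*d,d],-1); R,t=V[:3,:3],V[:3,3]
    return (p-t)@R
def ray(n,u,v,z):
    f,cx,cy,V=cam(n); R,t=V[:3,:3],V[:3,3]; o=-R.T@t
    d=R.T@np.array([(u-cx)/f,(v-cy)/f,1]); return o+d*(z-o[2])/d[2]
E
python3 - <<'E'
from h import *
ims=[]
for n in("top","side"):
    p,d=robot.grab_frame(n); np.savez(f"pics/{n}0.npz",p=p,d=d); cv2.imwrite(f"pics/{n}0.png",p[:,:,::-1])
    f,cx,cy,V=cam(n); print(n,f,cx,cy,-V[:3,:3].T@V[:3,3],V[2,:3])
E
```

```text
pics
top 471.7124246558391 279.7104470223469 205.25136265738635 [-0.2642763  -0.08749176  1.49982244] [ 0.45656751  0.02475354 -0.88934435]
side 541.7090041280849 273.78481628210164 210.89908943076333 [-0.19966971 -1.03723126  1.39139015] [ 0.37460489  0.54782715 -0.74803516]
```

View pics/top0.png

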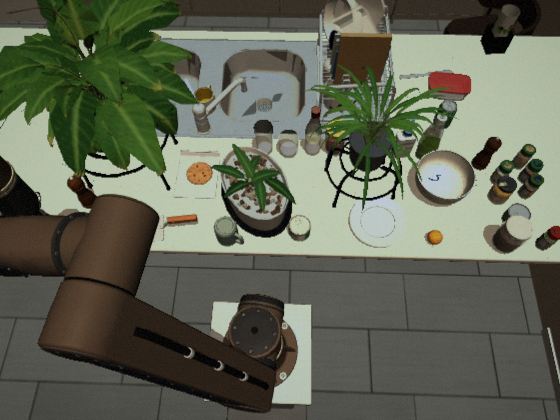

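View pics/side0.png

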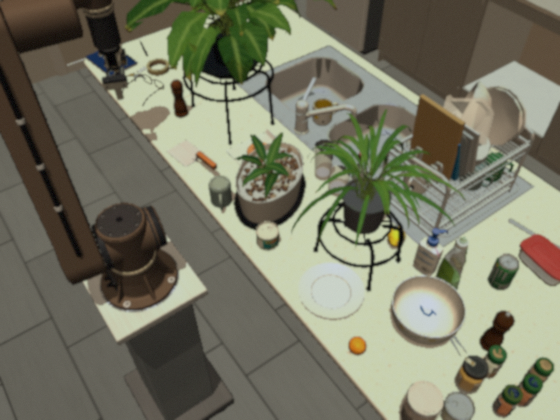

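The top view shows the biscuit on the sheet at (200,173), the server's handle at (182,219) with its blade hidden by the arm on the left, and the plate at (378,222). In the side view the blade is at (185,152), the handle at (206,159) and the plate at (332,291).

```bash
cat > m.py <<'E'
from h import *
D={n:np.load(f"pics/{n}0.npz") for n in("top","side")}
def crop(n,x0,y0,w,h,s): return cv2.resize(D[n]["p"][y0:y0+h,x0:x0+w,::-1],None,fx=s,fy=s,interpolation=cv2.INTER_CUBIC)
a=crop("side",155,125,110,70,7); b=crop("top",140,140,110,100,5)
cv2.imwrite("pics/sc.png",a); cv2.imwrite("pics/tc.png",b)
for n in D:
    p,d=D[n]["p"],D[n]["d"]; P=cloud(n,d); hsv=cv2.cvtColor(p,cv2.COLOR_RGB2HSV)
    m=((hsv[...,0]<14)&(hsv[...,1]>140)&(hsv[...,2]>110)).astype(np.uint8)
    k,l,s,c=cv2.connectedComponentsWithStats(m)
    for i in range(1,k):
        if s[i,4]>25:
            q=P[l==i]; q=q[np.abs(q-np.median(q,0)).max(1)<.15]
            print(n,s[i],c[i].round(1),"med",np.median(q,0).round(4),"min",q.min(0).round(3),"max",q.max(0).round(3))
    if n=="top":
      for nm,(u0,u1,v0,v1) in dict(plate=(345,412,195,250)).items():
        q=P[v0:v1,u0:u1].reshape(-1,3); r=q[(q[:,2]>.013)&(q[:,2]<.024)]; print(nm,len(r),r.min(0),r.max(0))
        c,ax,an=cv2.fitEllipse(r[:,:2].astype(np.float32)); print(cv2.minEnclosingCircle(r[:,:2].astype(np.float32)))
E
python3 m.py
```

```text
top [429  72  42  21 703] [450.3  81.8] med [ 1.0466 -0.7053  0.0569] min [ 0.986 -0.784  0.046] max [ 1.097 -0.617  0.069]
top [168 215  28   7 131] [181.4 217.9] med [0.4149 0.2843 0.0645] min [0.403 0.237 0.057] max [0.43  0.329 0.071]
plate 709 [ 0.35044962 -0.50084721  0.01301155] [ 0.54841247 -0.29125973  0.02395235]
((0.4525691866874695, -0.3940163850784302), 0.10704474151134491)
side [198 153  17  14  85] [206.  159.6] med [0.4105 0.2784 0.0646] min [0.399 0.23  0.049] max [0.423 0.326 0.075]
side [521 236  39  44 982] [543.3 254.3] med [ 1.0297 -0.6858  0.0565] min [ 0.979 -0.771  0.046] max [ 1.087 -0.619  0.068]
side [523 391   8  10  43] [526.  396.1] med [ 0.6169 -0.9403  0.067 ] min [ 0.613 -0.946  0.042] max [ 0.623 -0.93   0.081]
side [499 399  12  15  95] [504.3 407.5] med [ 0.5542 -0.9268  0.057 ] min [ 0.548 -0.937  0.022] max [ 0.561 -0.91   0.084]
```

View pics/sc.png

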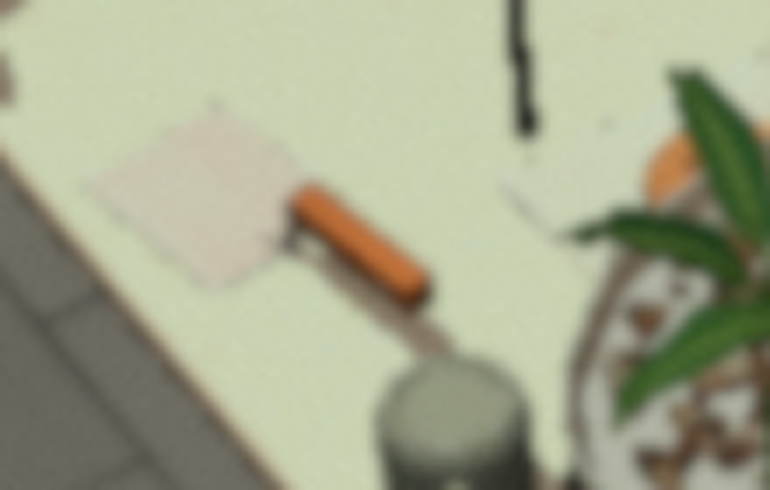

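View pics/tc.png

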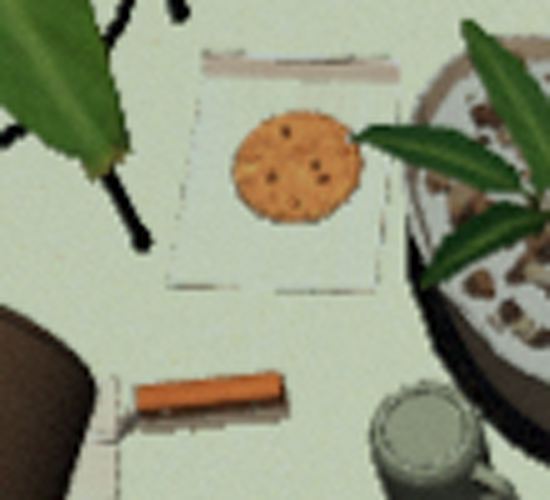

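The crops show the handle almost parallel to world y with the blade toward +y. The sheet is square to the robot with its lip away, and the biscuit is right of the sheet's middle.

```bash
cat > m2.py <<'E'
from h import *
D={n:np.load(f"pics/{n}0.npz") for n in("top","side")}
C={n:cloud(n,D[n]["d"]) for n in D}
def r(n,u,v,z): return ray(n,u,v,z)[:2].round(4)
sc=lambda u,v:(155+u/7-.4,125+v/7-.4); tc=lambda u,v:(140+u/5-.4,140+v/5-.4)
print("blade L,T,B,R", [r("side",*sc(*q),.002) for q in((92,182),(215,103),(218,290))])
for n in D:
    h=cv2.cvtColor(D[n]["p"],cv2.COLOR_RGB2HSV); m=(h[...,0]<16)&(h[...,1]>120)&(h[...,2]>90)
    b=dict(top=(163,200,212,226),side=(194,220,148,170))[n]; M=np.zeros_like(m); M[b[2]:b[3],b[0]:b[1]]=1
    q=C[n][m&M]; q=q[(q[:,2]>.055)&(q[:,2]<.075)]; l=cv2.fitLine(q[:,:2].astype(np.float32),cv2.DIST_HUBER,0,.01,.01).ravel()
    t=(q[:,:2]-l[2:])@l[:2]; e=np.percentile(t,[1,99]); print(n,"handle",l,[l[2:]+l[:2]*k for k in e],np.median(q[:,2]))
print("sheet BL BR",r("top",*tc(168,288),.003),r("top",*tc(376,292),.003),"TL TR",r("top",*tc(203,80),.003),r("top",*tc(398,80),.003))
h=cv2.cvtColor(D["top"]["p"],cv2.COLOR_RGB2HSV); m=(h[...,0]<20)&(h[...,1]>90)&(h[...,2]>100); M=np.zeros_like(m); M[158:188,184:215]=1
v,u=np.nonzero(m&M); print("bisc",u.min(),u.max(),v.min(),v.max())
P=np.array([ray("top",a,b,.01)[:2] for a,b in zip(u,v)],np.float32); print("bisc circ",cv2.minEnclosingCircle(P),P.mean(0))
def box(nm,n,u0,u1,v0,v1,z0,z1):
    q=C[n][v0:v1,u0:u1].reshape(-1,3); q=q[(q[:,2]>z0)&(q[:,2]<z1)].astype(np.float32); print(nm,len(q),cv2.minEnclosingCircle(q[:,:2]),np.percentile(q,[2,98],0).round(3).tolist())
box("mug","top",210,245,212,245,.08,.1); box("tin","top",286,314,210,242,.05,.065); box("mand","top",424,446,226,247,.03,.05)
box("mugS","side",205,235,172,212,.08,.1); box("tinS","side",255,282,218,250,.05,.065)
# plate rim ellipse in both views
for n,b in dict(top=(345,412,195,250),side=(292,372,258,325)).items():
    p=D[n]["p"].astype(int)[b[2]:b[3],b[0]:b[1]]; m=((p.min(2)>150)&(p.max(2)-p.min(2)<22)).astype(np.uint8)
    m=cv2.morphologyEx(m,cv2.MORPH_OPEN,np.ones((3,3),np.uint8))
    cs=max(cv2.findContours(m,0,1)[0],key=cv2.contourArea); H=cv2.convexHull(cs)
    X=np.array([ray(n,b[0]+q[0,0],b[2]+q[0,1],.016)[:2] for q in H],np.float32); print(n,"plate",cv2.minEnclosingCircle(X),cv2.fitEllipse(X))
# height map max over region
A=np.concatenate([c.reshape(-1,3) for c in C.values()])
for x in np.arange(.3,.75,.05): print(round(x,2),[ (lambda s:round(float(s.max()),2) if len(s) else 0)(A[(abs(A[:,0]-x)<.025)&(abs(A[:,1]-y)<.025)&(A[:,2]<.7),2]) for y in np.arange(.2,-.51,-.05)])
E
python3 m2.py
```

```text
blade L,T,B,R [array([0.3465, 0.4701]), array([0.4328, 0.4877]), array([0.3605, 0.3545])]
top handle [ 0.13578263 -0.99073863  0.41515663  0.28437787] [array([0.40867373, 0.33168042]), array([0.42150296, 0.2380719 ])] 0.06420152111957309
side handle [ 0.17044844 -0.9853666   0.40841377  0.2874379 ] [array([0.40191337, 0.32501683]), array([0.41822917, 0.2306948 ])] 0.06480249443178195
sheet BL BR [0.5257 0.3396] [0.5268 0.1889] TL TR [0.7043 0.3376] [0.7084 0.1899]
bisc 187 212 162 183
bisc circ ((0.6270418167114258, 0.2555849254131317), 0.047352805733680725) [0.6262177  0.25596136]Traceback (most recent call last):
  File "m2.py", line 18, in <module>
    box("mug","top",210,245,212,245,.08,.1); box("tin","top",286,314,210,242,.05,.065); box("mand","top",424,446,226,247,.03,.05)
    ~~~^^^^^^^^^^^^^^^^^^^^^^^^^^^^^^^^^^^^
  File "m2.py", line 17, in box
    q=C[n][v0:v1,u0:u1].reshape(-1,3); q=q[(q[:,2]>z0)&(q[:,2]<z1)].astype(np.float32); print(nm,len(q),cv2.minEnclosingCircle(q[:,:2]),np.percentile(q,[2,98],0).round(3).tolist())
                                                                                                        ~~~~~~~~~~~~~~~~~~~~~~^^^^^^^^^
cv2.error: OpenCV(4.12.0) /io/opencv/modules/imgproc/src/shapedescr.cpp:201: error: (-215:Assertion failed) count >= 0 && (depth == CV_32F || depth == CV_32S) in function 'minEnclosingCircle'
```

```bash
sed -i 's/print(nm,len(q),cv2/len(q)>3 and print(nm,len(q),cv2/; s/,\.08,\.1)/,.07,.11)/g; s/,\.05,\.065)/,.045,.07)/g' m2.py; python3 m2.py | tail -n +6
```

```text
bisc circ ((0.6270418167114258, 0.2555849254131317), 0.047352805733680725) [0.6262177  0.25596136]Traceback (most recent call last):
  File "m2.py", line 18, in <module>
    box("mug","top",210,245,212,245,.07,.11); box("tin","top",286,314,210,242,.045,.07); box("mand","top",424,446,226,247,.03,.05)
    ~~~^^^^^^^^^^^^^^^^^^^^^^^^^^^^^^^^^^^^^
  File "m2.py", line 17, in box
    q=C[n][v0:v1,u0:u1].reshape(-1,3); q=q[(q[:,2]>z0)&(q[:,2]<z1)].astype(np.float32); len(q)>3 and print(nm,len(q),cv2.minEnclosingCircle(q[:,:2]),np.percentile(q,[2,98],0).round(3).tolist())
                                                                                                                     ~~~~~~~~~~~~~~~~~~~~~~^^^^^^^^^
cv2.error: OpenCV(4.12.0) /io/opencv/modules/imgproc/src/shapedescr.cpp:201: error: (-215:Assertion failed) count >= 0 && (depth == CV_32F || depth == CV_32S) in function 'minEnclosingCircle'
```

```bash
cat >> h.py <<'E'
from scipy.spatial.transform import Rotation as Ro
GX=-.115
def tool(srv,yaw,pitch=0,lean=0,flip=0,gx=GX):
    """TCP pose for server origin srv, yaw deg, pitch nose-down deg; lean = tool z turned forward in the grip"""
    S=Ro.from_euler('ZY',[yaw,pitch],degrees=True).as_matrix()
    T=S@Ro.from_euler('Y',-lean,degrees=True).as_matrix()@np.diag([1,-1,-1.])
    if flip: T=T@np.diag([-1,-1,1.])
    return np.array(srv)+S@np.array([gx,0,.052])+T[:,2]*.019,T
E
python3 - <<'E'
from h import *
print(robot.read_tcp_rot().round(2).tolist(), robot.read_t())
sx=dict(grasp=([.394,.4165,0],98.5,0),scoop0=([.50,.2555,.004],0,0),scoop0y=([.50,.2555,.004],15,0),scoop1=([.64,.2555,.004],0,0),scooplift=([.62,.2555,.15],0,0),
mid=([.52,.0,.3],0,0),
tipR=([.40,-.35,.06],-41,38),tip0=([.38,-.39,.06],0,38),tipL=([.45,-.32,.06],-90,38),tipm20=([.39,-.37,.06],-20,38))
for k,(p,y,pi) in sx.items():
  for fl in(0,1):
    for lean in(0,15,30):
      q=robot.ik(*tool(p,y,pi,lean,fl)); print(k,fl,lean,None if q is None else np.round(q,0).tolist())
E
```

```text
[[0.91, -0.41, -0.0], [-0.41, -0.91, -0.0], [0.0, 0.0, -1.0]] 0.1
grasp 0 0 [58.0, 15.0, -32.0, 0.0, -42.0, 130.0]
grasp 0 15 [48.0, 13.0, -30.0, -19.0, -39.0, 154.0]
grasp 0 30 None
grasp 1 0 [58.0, 15.0, -32.0, 0.0, -42.0, -50.0]
grasp 1 15 [48.0, 13.0, -30.0, -19.0, -39.0, -26.0]
grasp 1 30 [33.0, 15.0, -25.0, -41.0, -44.0, 4.0]
scoop0 0 0 [58.0, 11.0, -38.0, 0.0, -41.0, 32.0]
scoop0 0 15 None
scoop0 0 30 None
scoop0 1 0 [58.0, 11.0, -38.0, -0.0, -41.0, -148.0]
scoop0 1 15 None
scoop0 1 30 None
scoop0y 0 0 [55.0, 10.0, -39.0, 0.0, -41.0, 50.0]
scoop0y 0 15 None
scoop0y 0 30 None
scoop0y 1 0 [55.0, 10.0, -39.0, -0.0, -41.0, -130.0]
scoop0y 1 15 None
scoop0y 1 30 None
scoop1 0 0 [45.0, 21.0, -23.0, 0.0, -46.0, 45.0]
scoop1 0 15 [50.0, 15.0, -45.0, 30.0, -23.0, 12.0]
scoop1 0 30 None
scoop1 1 0 [45.0, 21.0, -23.0, 0.0, -46.0, -135.0]
scoop1 1 15 [50.0, 15.0, -45.0, 30.0, -23.0, -168.0]
scoop1 1 30 None
scooplift 0 0 [47.0, 11.0, -15.0, 0.0, -64.0, 43.0]
scooplift 0 15 [55.0, 3.0, -33.0, 17.0, -47.0, 24.0]
scooplift 0 30 [57.0, -2.0, -53.0, 51.0, -32.0, -9.0]
scooplift 1 0 [47.0, 11.0
[... 937 characters left out ...]
 15 [-22.0, 18.0, -17.0, 8.0, -76.0, -72.0]
tip0 1 30 [-25.0, 10.0, -22.0, 4.0, -65.0, -66.0]
tipL 0 0 [-34.0, 26.0, 3.0, -31.0, -91.0, 40.0]
tipL 0 15 [-25.0, 18.0, -5.0, -21.0, -78.0, 32.0]
tipL 0 30 [-15.0, 11.0, -16.0, -9.0, -65.0, 19.0]
tipL 1 0 [-34.0, 26.0, 3.0, -31.0, -91.0, -140.0]
tipL 1 15 [-25.0, 18.0, -5.0, -21.0, -78.0, -148.0]
tipL 1 30 [-15.0, 11.0, -16.0, -9.0, -65.0, -161.0]
tipm20 0 0 [-22.0, 29.0, -5.0, 1.0, -95.0, 92.0]
tipm20 0 15 [-22.0, 19.0, -13.0, 1.0, -81.0, 92.0]
tipm20 0 30 [-23.0, 10.0, -22.0, 0.0, -67.0, 92.0]
tipm20 1 0 [-22.0, 29.0, -5.0, 1.0, -95.0, -88.0]
tipm20 1 15 [-22.0, 19.0, -13.0, 1.0, -81.0, -88.0]
tipm20 1 30 [-23.0, 10.0, -22.0, 0.0, -67.0, -88.0]
```

```bash
sed -i 's/minEnclosingCircle(q\[:,:2\])/minEnclosingCircle(np.ascontiguousarray(q[:,:2]))/' m2.py; python3 m2.py | tail -n +6
python3 - <<'E'
from h import *
for x in (.3,.4,.5):
  for yaw in (0,-45,-90,45,90):
    q=robot.ik(*tool([x+.115*(1-np.cos(np.radians(yaw)))-.0,0,.3],yaw)); print(x,yaw,None if q is None else np.round(q,0).tolist())
E
```

```text
bisc circ ((0.6270418167114258, 0.2555849254131317), 0.047352805733680725) [0.6262177  0.25596136]
mug 422 ((0.38873162865638733, 0.11809216439723969), 0.05438166484236717) [[0.344, 0.079, 0.071], [0.422, 0.163, 0.094]]
tin 376 ((0.40448394417762756, -0.11496194452047348), 0.03933263197541237) [[0.37, -0.149, 0.046], [0.44, -0.081, 0.063]]
mand 136 ((0.3859028220176697, -0.5719529390335083), 0.024031061679124832) [[0.366, -0.592, 0.03], [0.407, -0.552, 0.048]]
mugS 361 ((0.36638984084129333, 0.11834919452667236), 0.053310927003622055) [[0.341, 0.091, 0.072], [0.408, 0.162, 0.096]]
tinS 394 ((0.39950132369995117, -0.09968852251768112), 0.0538967028260231) [[0.367, -0.151, 0.047], [0.436, -0.079, 0.063]]
top plate ((0.45074373483657837, -0.39218348264694214), 0.10241036862134933) ((0.4507609009742737, -0.3905150890350342), (0.19939658045768738, 0.20228330790996552), 108.27151489257812)
side plate ((0.44986045360565186, -0.38613012433052063), 0.10009460151195526) ((0.4555354118347168, -0.37957870960235596), (0.17597463726997375, 0.1981349140405655), 40.46435546875)
0.3 [0.01, 0.01, 0.01
[... 784 characters left out ...]
42, 0.46, 0.46, 0.42, 0.42, 0.42, 0.44]
0.3 0 None
0.3 -45 [64.0, -28.0, -27.0, 0.0, -91.0, -19.0]
0.3 -90 [42.0, -7.0, -14.0, 0.0, -83.0, -42.0]
0.3 45 [116.0, -65.0, -27.0, 0.0, -128.0, 19.0]
0.3 90 [138.0, -78.0, -14.0, 0.0, -154.0, 42.0]
0.4 0 [42.0, -25.0, -26.0, 0.0, -89.0, 48.0]
0.4 -45 [45.0, -15.0, -20.0, 0.0, -85.0, -0.0]
0.4 -90 [34.0, 3.0, -5.0, 0.0, -82.0, -34.0]
0.4 45 [135.0, -74.0, -20.0, 0.0, -144.0, 0.0]
0.4 90 [146.0, -82.0, -5.0, 0.0, -167.0, 34.0]
0.5 0 [30.0, -12.0, -18.0, 0.0, -84.0, 60.0]
0.5 -45 [35.0, -4.0, -12.0, 0.0, -82.0, 10.0]
0.5 -90 [28.0, 13.0, 7.0, 0.0, -84.0, -28.0]
0.5 45 [145.0, -80.0, -12.0, 0.0, -158.0, -10.0]
0.5 90 [7.0, 13.0, 7.0, 0.0, -84.0, 173.0]
```

```bash
python3 - <<'E'
from h import *
print(ray("top",168,188.5,.005),ray("side",230,143.5,.005))
D={n:np.load(f"pics/{n}0.npz") for n in("top","side")}
A=np.concatenate([cloud(n,D[n]["d"]).reshape(-1,3) for n in D])
q=A[(A[:,2]>.09)&(A[:,2]<.15)&(A[:,0]>.38)&(A[:,0]<.68)&(A[:,1]>-.12)&(A[:,1]<.22)]
for x in np.arange(.38,.68,.03):
    s=q[abs(q[:,0]-x)<.015]; print(x.round(2), len(s), s[:,1].max().round(3) if len(s) else 0)
q=A[(A[:,2]>.015)&(A[:,2]<.25)&(A[:,0]>.48)&(A[:,0]<.7)&(A[:,1]>.3)&(A[:,1]<.42)]
for z in np.arange(.03,.25,.02):
    s=q[abs(q[:,2]-z)<.01]; print(z.round(2),len(s),s[:,:2].min(0).round(3) if len(s) else 0, np.median(s[:,:2],0).round(3) if len(s) else 0)
E
```

```text
[0.55993916 0.36289704 0.005     ] [0.55880109 0.36062927 0.005     ]
0.38 254 0.165
0.41 686 0.156
0.44 771 0.116
0.47 742 0.138
0.5 494 0.155
0.53 471 0.158
0.56 302 0.157
0.59 478 0.166
0.62 422 0.151
0.65 420 0.137
0.68 4 0.073
0.03 24 [0.553 0.356] [0.559 0.364]
0.05 28 [0.554 0.36 ] [0.56  0.364]
0.07 25 [0.553 0.356] [0.561 0.365]
0.09 28 [0.554 0.361] [0.561 0.366]
0.11 18 [0.557 0.361] [0.562 0.369]
0.13 12 [0.558 0.365] [0.564 0.371]
0.15 19 [0.556 0.363] [0.564 0.371]
0.17 13 [0.557 0.364] [0.562 0.369]
0.19 95 [0.515 0.335] [0.582 0.362]
0.21 203 [0.511 0.331] [0.601 0.35 ]
0.23 20 [0.562 0.37 ] [0.568 0.378]
```

```bash
sed -i 's/^GX=.*/GX=-.135/' h.py; python3 - <<'E'
from h import *
S=[.394,.4165,0]; 
p,T=tool(S,98.5); print(p)
robot.goto(p+[0,0,.12],T); robot.servo_line(p,speed=.12); print(robot.read_position(),robot.read_force())
robot.move_gripper(0); print(robot.read_grip_width()*88,robot.read_finger_force(),robot.read_force(),robot.read_t())
p,T=tool([.394,.4165,.10],98.5); robot.servo_line(p,speed=.1)
q,d=robot.grab_frame("side"); np.savez("pics/side1.npz",p=q,d=d); q2,d2=robot.grab_frame("top"); np.savez("pics/top1.npz",p=q2,d=d2)
a=cv2.resize(q[90:210,130:290],(800,600)); cv2.imwrite("pics/s1.png",a[:,:,::-1])
print(robot.read_grip_width()*88,robot.read_force(),robot.read_ft_torque(),robot.read_t())
E
```

```text
[0.41395427 0.28298286 0.033     ]
[0.41429051 0.2834263  0.03356859] [ 0.44090691 -0.65008809  0.02575954]
19.496269865086955 29.90088254213333 [ 0.14594863  0.34369615 -0.52894749] 4.5417
19.628221923101446 [ 0.07377212 -0.90381504 -3.10994816] [-0.27005266 -0.21243165 -0.00113337] 5.7917
```

View pics/s1.png

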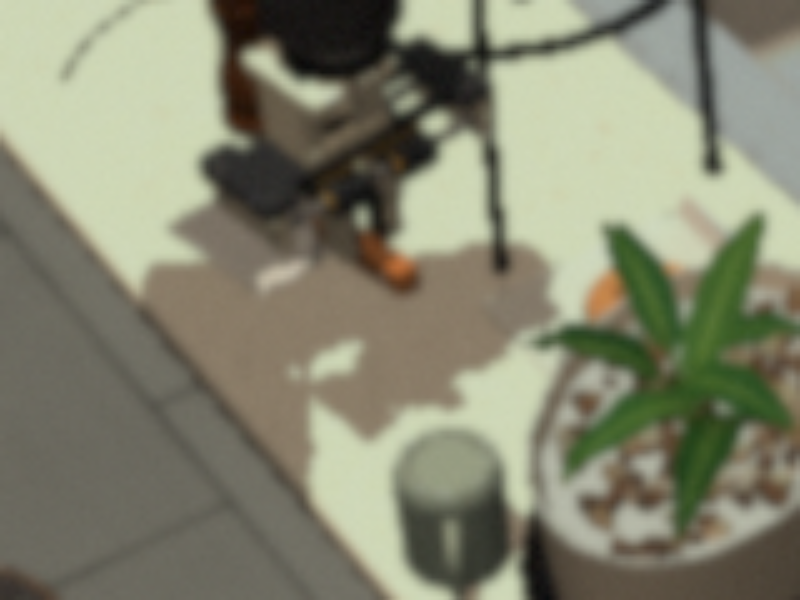

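The server is held, with the handle end at (400,272) and the blade partly visible at (230,245). I'll check that it is level from the depth, then move to the scoop start.

```bash
cat >> h.py <<'E'
def blade(n,d,srv,yaw,L=(-.055,.058)):
    """tilt of the held blade from depth: points near the expected blade, in server frame"""
    R=Ro.from_euler('z',yaw,degrees=True).as_matrix(); q=(cloud(n,d).reshape(-1,3)-srv)@R
    q=q[(q[:,0]>L[0])&(q[:,0]<L[1])&(abs(q[:,1])<.055)&(abs(q[:,2])<.03)]
    if len(q)<15: return len(q)
    for _ in range(4):
        c=np.linalg.lstsq(np.c_[q[:,:2],np.ones(len(q))],q[:,2],rcond=None)[0]; e=abs(q[:,2]-q[:,:2]@c[:2]-c[2]); q=q[e<max(.004,2*np.median(e))]
    return len(q),"nose-down deg",-np.degrees(c[0]).round(2),"roll",np.degrees(c[1]).round(2),"z",c[2].round(4),"ext",q.min(0).round(3),q.max(0).round(3)
E
python3 - <<'E'
from h import *
for n in("side","top"): print(n,blade(n,np.load(f"pics/{n}1.npz")["d"],[.394,.4165,.10],98.5))
robot.goto(*tool([.45,.262,.13],-6)); 
for n in("side","top"):
    q,d=robot.grab_frame(n); np.savez(f"pics/{n}2.npz",p=q,d=d); print(n,blade(n,d,[.45,.262,.13],-6))
print(robot.read_position(),tool([.45,.262,.13],-6)[0],robot.read_t())
p=np.load("pics/top2.npz")["p"]; cv2.imwrite("pics/t2.png",cv2.resize(p[130:250,130:290],(800,600))[:,:,::-1])
E
```

```text
side (186, 'nose-down deg', np.float64(4.93), 'roll', np.float64(1.73), 'z', np.float64(-0.0073), 'ext', array([-0.055, -0.041, -0.015]), array([0.058, 0.051, 0.002]))
top 0
side (415, 'nose-down deg', np.float64(4.04), 'roll', np.float64(-1.34), 'z', np.float64(-0.0066), 'ext', array([-0.055, -0.051, -0.014]), array([0.055, 0.053, 0.002]))
top (464, 'nose-down deg', np.float64(4.23), 'roll', np.float64(-1.28), 'z', np.float64(-0.0085), 'ext', array([-0.055, -0.048, -0.017]), array([ 0.058,  0.047, -0.001]))
[0.31581556 0.27611912 0.16290093] [0.31573954 0.27611134 0.163     ] 7.65
```

View pics/t2.png

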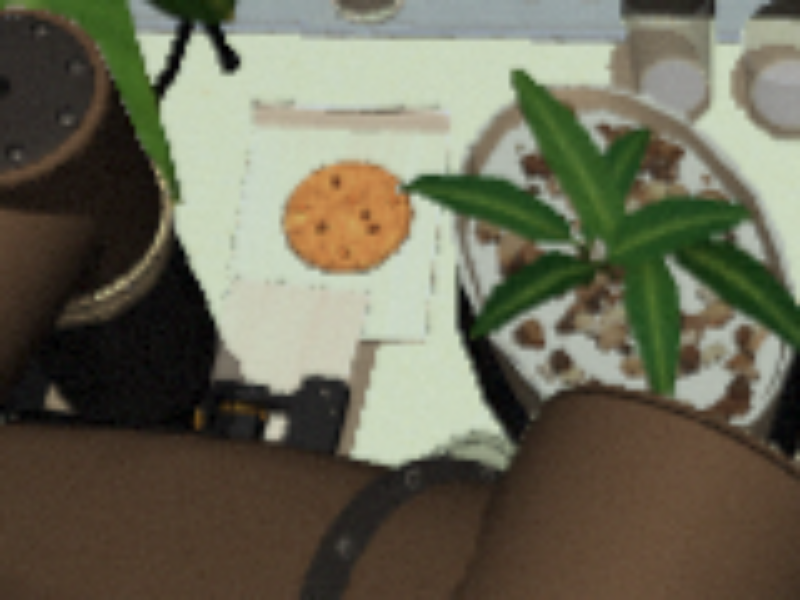

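Biscuit at (348,216), blade at (295,330) ahead of it. The blade sags about 4.2° nose-down in the grip, so I compensate, then descend on to the sheet and push.

```bash
python3 - <<'E'
from h import *
L=4.2; Y=-6
def at(s,z,pitch=1.0,go=None,speed=.05):
    c,sn=np.cos(np.radians(Y)),np.sin(np.radians(Y))
    p,T=tool([s,.2575+(s-.63)*0,z+.06*np.sin(np.radians(pitch))],Y,pitch,L); (go or (lambda a,b:robot.servo_line(a,b,speed=speed)))(p,T)
at(.505,.05,go=robot.goto); f0=robot.read_force(); print(f0)
for n in("side","top"):
    q,d=robot.grab_frame(n); print(n,blade(n,d,[.505,.2575,.051],Y))
for z in (.012,.008,.006,.005,.004,.003,.002):
    at(.505,z); f=robot.read_force()-f0; print(z,f.round(2),robot.read_position().round(4))
    if f[2]>1.5: break
for n in("side","top"):
    q,d=robot.grab_frame(n); np.savez(f"pics/{n}3.npz",p=q,d=d); print(n,blade(n,d,[.505,.2575,.004],Y))
print(z,robot.read_t())
E
```

```text
[ 0.30858886  0.6659324  -1.334156  ]
side (265, 'nose-down deg', np.float64(10.2), 'roll', np.float64(-1.77), 'z', np.float64(-0.0226), 'ext', array([-0.055, -0.049, -0.03 ]), array([ 0.042,  0.053, -0.009]))
top (123, 'nose-down deg', np.float64(8.35), 'roll', np.float64(-0.98), 'z', np.float64(-0.0214), 'ext', array([-0.016, -0.004, -0.03 ]), array([ 0.045,  0.048, -0.016]))
0.012 [ 0.8  -0.22  1.25] [0.373  0.2716 0.0486]
0.008 [0.36 0.58 0.57] [0.3729 0.2716 0.0444]
0.006 [-0.53 -0.61  1.13] [0.3728 0.2715 0.0424]
0.005 [-1.18 -0.28  2.01] [0.3727 0.2714 0.0414]
side (275, 'nose-down deg', np.float64(1.67), 'roll', np.float64(0.27), 'z', np.float64(0.0046), 'ext', array([-0.055, -0.053, -0.   ]), array([0.058, 0.054, 0.01 ]))
top 0
0.005 9.975
```

The grip slips in pitch at −135 mm: the blade went to about 9° and contact with the sheet re-levelled it. I'll scoop now with the sheet supporting the blade, drag the server back with the biscuit on it, and regrip nearer the balance point before lifting.

```bash
python3 - <<'E'
from h import *
Y=-6; p0=robot.read_position(); T0=robot.read_tcp_rot(); s=.505
print(robot.read_force().round(2))
while s<.6245:
    s=min(s+.012,.625); robot.servo_line([p0[0]+s-.505,p0[1],p0[2]-.0005],speed=.04)
    f=robot.read_force(); print(round(s,3),f.round(1),end=' ')
    if abs(f[0])>25: break
print()
for n in("side","top"):
    q,d=robot.grab_frame(n); np.savez(f"pics/{n}4.npz",p=q,d=d); print(n,blade(n,d,[s,.2575,.004],Y,(-.05,-.01)))
print(robot.read_position(),robot.read_t())
p=np.load("pics/top4.npz")["p"][130:230,150:270]; p2=np.load("pics/side4.npz")["p"][90:190,180:300]
cv2.imwrite("pics/t4.png",np.hstack([cv2.resize(x,(400,334),interpolation=cv2.INTER_CUBIC) for x in(p,p2)])[:,:,::-1])
E
```

```text
[-0.82  0.26  0.25]
0.517 [ 1.   0.7 -0.5] 0.529 [ 1.5 -0.4 -0.7] 0.541 [0.5 0.3 0.4] 0.553 [0.6 0.  0.7] 0.565 [ 0.8 -0.2 -0.4] 0.577 [ 0.9 -0.3 -0. ] 0.589 [ 0.1 -0.2 -0.1] 0.601 [ 1.1 -1.1  0.1] 0.613 [ 0.9 -1.1 -0.6] 0.625 [ 0.7 -1.  -0.6] 
side (53, 'nose-down deg', np.float64(-0.61), 'roll', np.float64(-4.06), 'z', np.float64(0.007), 'ext', array([-0.049,  0.006,  0.001]), array([-0.01 ,  0.055,  0.009]))
top 3
[0.49306926 0.27156258 0.04103371] 14.575
```

View pics/t4.png

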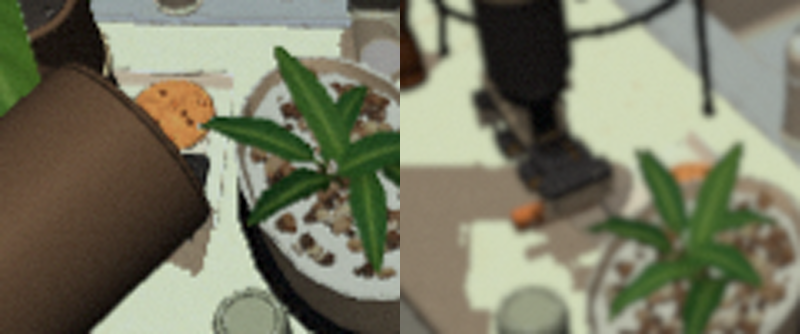

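```bash
python3 - <<'E'
from h import *
for n in("0","4"):
  D=np.load(f"pics/top{n}.npz"); h=cv2.cvtColor(D["p"],cv2.COLOR_RGB2HSV); m=(h[...,0]<20)&(h[...,1]>90)&(h[...,2]>100); M=np.zeros_like(m); M[145:195,184:220]=1
  v,u=np.nonzero(m&M); q=cloud("top",D["d"])[m&M]; q=q[(q[:,2]>0)&(q[:,2]<.06)]
  c=np.linalg.lstsq(np.c_[q[:,:2],np.ones(len(q))],q[:,2],rcond=None)[0]
  print(n,len(q),u.min(),u.max(),v.min(),v.max(),q.min(0).round(4),q.max(0).round(4),np.percentile(q[:,2],[5,50,95]).round(4),"slope",np.degrees(c[:2]))
E
```

```text
0 433 187 212 162 183 [0.5784 0.21   0.0016] [0.6787 0.2991 0.0274] [0.0091 0.0161 0.022 ] slope [-1.23579646  0.52519161]
4 312 184 214 154 174 [0.6181 0.2059 0.0031] [0.712  0.2955 0.0313] [0.0115 0.0184 0.0246] slope [-3.24805293  3.27808521]
```

The biscuit is against the lip (centre about x=0.66), raised about 2.4 mm with its rear edge high, so the blade is under it. I'll go 6 mm further and drag it back.

```bash
python3 - <<'E'
from h import *
p=robot.read_position()
robot.servo_line(p+[.006,0,-.0005],speed=.03); print(robot.read_force().round(2))
robot.servo_line(p+[-.085,0,-.0005],speed=.04); print(robot.read_force().round(2),robot.read_t(),robot.read_position())
for n in("side","top"):
    q,d=robot.grab_frame(n); np.savez(f"pics/{n}5.npz",p=q,d=d)
    h=cv2.cvtColor(q,cv2.COLOR_RGB2HSV); m=(h[...,0]<20)&(h[...,1]>90)&(h[...,2]>100); X=cloud(n,d); m&=(X[...,0]>.48)&(X[...,0]<.75)&(X[...,1]>.18)&(X[...,1]<.33)&(X[...,2]<.06)
    c=X[m]; print(n,len(c),c.min(0).round(3),c.max(0).round(3),np.median(c,0).round(4)) if len(c) else print(n,0)
p=np.load("pics/top5.npz")["p"][130:230,150:270]; p2=np.load("pics/side5.npz")["p"][90:190,180:300]
cv2.imwrite("pics/t5.png",np.hstack([cv2.resize(x,(400,334),interpolation=cv2.INTER_CUBIC) for x in(p,p2)])[:,:,::-1])
E
```

```text
[ 0.02  0.72 -0.22]
[0.48 0.8  0.41] 17.3583 [0.40807718 0.27154352 0.04048386]
side 94 [0.523 0.239 0.01 ] [0.607 0.294 0.032] [0.5663 0.2737 0.0203]
top 61 [0.575 0.207 0.006] [0.618 0.261 0.025] [0.5993 0.2276 0.0169]
```

View pics/t5.png

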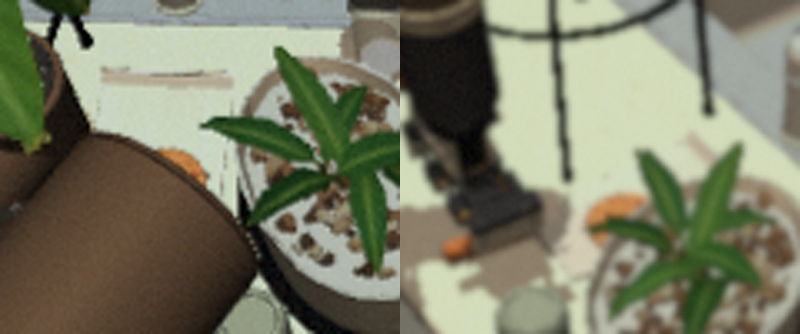

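The biscuit rode back with the blade: its far edge is now at x=0.618, seen at (182,165) left and (612,215) right. Regripping 38 mm nearer the blade and lifting gently.

```bash
python3 - <<'E'
from h import *
Y=-6; p=robot.read_position()
robot.move_gripper(.6); 
R=Ro.from_euler('z',Y,degrees=True).as_matrix(); T=R@np.diag([1,-1,-1.])
g=np.array([p[0],p[1],0])+R@[.038,0,0]; g[2]=.036
robot.servo_line(g,T,speed=.04); robot.move_gripper(0); print(robot.read_position(),robot.read_grip_width()*88,robot.read_finger_force())
f0=robot.read_force(); t0=robot.read_ft_torque()
s=g+R@[.097,0,0]
for dz in(.02,.04,.07,.10):
    robot.servo_line(g+[0,0,dz],speed=.03); d=robot.grab_frame("side")[1]
    print(dz,(robot.read_force()-f0).round(2),blade("side",d,[s[0],s[1],.003+dz],Y,(-.058,-.015)),robot.read_t())
q,d=robot.grab_frame("top"); print(blade("top",d,[s[0],s[1],.003+dz],Y)); q2,d2=robot.grab_frame("side")
np.savez("pics/l6.npz",p=q,d=d,p2=q2,d2=d2)
cv2.imwrite("pics/t6.png",np.hstack([cv2.resize(x,(400,334),interpolation=cv2.INTER_CUBIC) for x in(q[130:230,150:270],q2[80:180,170:290])])[:,:,::-1])
E
```

```text
[0.44601295 0.26771223 0.03620984] 0.6159156264297108 2.595610371855699
0.02 [ 1.17 -0.84 -4.14] (132, 'nose-down deg', np.float64(-5.08), 'roll', np.float64(-1.26), 'z', np.float64(-0.0141), 'ext', array([-0.058, -0.053, -0.024]), array([-0.016,  0.055, -0.013])) 21.1917
0.04 [ 1.88  0.95 -5.4 ] 13 22.0583
0.07 [ 1.32  1.31 -4.94] 0 23.2583
0.1 [ 1.9   0.97 -4.61] 0 24.4583
0
```

View pics/t6.png

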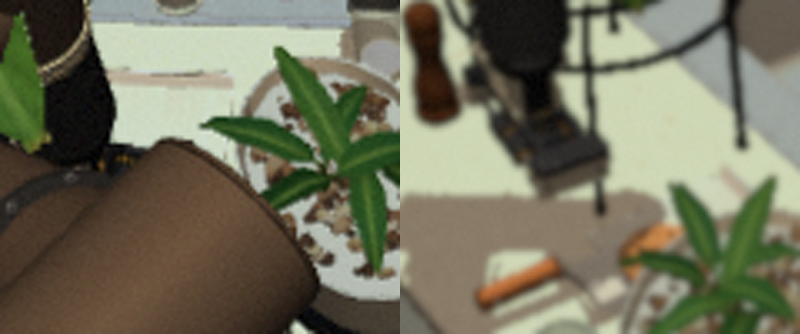

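The grip missed and the fingers closed empty. The server now lies turned, with its handle at (520,283) and blade at (600,260), and the biscuit is still at (650,245) on the right. I'll move the arm clear and measure again.

```bash
python3 - <<'E'
from h import *
robot.move_gripper(1.0)
p=robot.read_position(); robot.servo_line([.40,.30,.22],speed=.2)
robot.goto([.30,.50,.25],robot.read_tcp_rot())
print(robot.read_t(),robot.read_qpos())
(q,d),(q2,d2)=robot.grab_frame("top"),robot.grab_frame("side")
np.savez("pics/top7.npz",p=q,d=d); np.savez("pics/side7.npz",p=q2,d=d2)
cv2.imwrite("pics/t7.png",np.hstack([cv2.resize(x,(400,400),interpolation=cv2.INTER_CUBIC) for x in(q[150:240,150:240],q2[110:190,170:250])])[:,:,::-1])
for n,(a,b) in dict(top=(q,d),side=(q2,d2)).items():
    h=cv2.cvtColor(a,cv2.COLOR_RGB2HSV); X=cloud(n,b); m=(h[...,0]<20)&(h[...,1]>100)&(h[...,2]>80)&(X[...,0]>.3)&(X[...,0]<.75)&(X[...,1]>.15)&(X[...,1]<.45)&(X[...,2]<.1)&(X[...,2]>.004)
    k,l,s,c=cv2.connectedComponentsWithStats(m.astype(np.uint8))
    for i in range(1,k):
        if s[i,4]>20:
            w=X[l==i]; L=cv2.fitLine(np.ascontiguousarray(w.astype(np.float32)),cv2.DIST_HUBER,0,.01,.01).ravel(); t=(w-L[3:])@L[:3]; e=np.percentile(t,[2,98])
            print(n,s[i],"med",np.median(w,0).round(4),"ends",[(L[3:]+L[:3]*j).round(3) for j in e])
E
```

```text
27.5583 [ 7.81908503e+01  1.04150998e+01 -6.86929524e+00 -4.22228262e-02
 -7.28603732e+01  5.83994029e+00]
top [186 174  26  24 464] med [0.569  0.2501 0.0203] ends [array([0.581, 0.211, 0.021]), array([0.557, 0.291, 0.02 ])]
side [236 148  19   9  86] med [0.5701 0.2736 0.0227] ends [array([0.535, 0.279, 0.022]), array([0.606, 0.269, 0.024])]
side [193 158  25  14 147] med [0.3986 0.2652 0.058 ] ends [array([0.354, 0.27 , 0.055]), array([0.443, 0.262, 0.059])]
```

View pics/t7.png

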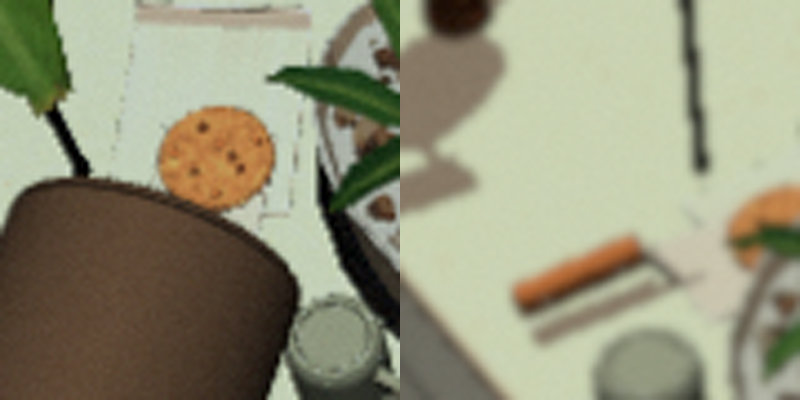

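The server still lies straight with the biscuit on its blade. Its handle runs from x=0.354 to 0.446, so I had closed at its very front end. Regrip at x≈0.433, lift, and track the handle's slope.

```bash
cat >> h.py <<'E'
def handle(n="side",near=None):
    """slope (nose-down deg) and heading of the visible handle, plus its points' extent"""
    a,d=robot.grab_frame(n); h=cv2.cvtColor(a,cv2.COLOR_RGB2HSV); X=cloud(n,d); c=robot.read_position() if near is None else np.array(near)
    m=(h[...,0]<18)&(h[...,1]>130)&(h[...,2]>80)&(np.linalg.norm(X-c,axis=-1)<.12)
    k,l,s,_=cv2.connectedComponentsWithStats(m.astype(np.uint8))
    if k<2: return None
    w=X[l==1+np.argmax(s[1:,4])].astype(np.float32); L=cv2.fitLine(np.ascontiguousarray(w),cv2.DIST_HUBER,0,.01,.01).ravel()
    v=L[:3]*np.sign((L[3:]-c)@L[:3])*-1; t=(w-L[3:])@v; e=np.percentile(t,[2,98])
    return len(w),round(-np.degrees(np.arcsin(v[2])),1),round(np.degrees(np.arctan2(v[1],v[0])),1),[(L[3:]+v*j).round(3).tolist() for j in e]
E
python3 - <<'E'
from h import *
Y=-5.5; R=Ro.from_euler('z',Y,degrees=True).as_matrix(); T=R@np.diag([1,-1,-1.])
g=np.array([.433,.2675,.036])
robot.goto(g+[0,0,.09],T); robot.servo_line(g,speed=.12); robot.move_gripper(0)
w=robot.read_grip_width()*88; print(w,robot.read_finger_force(),handle())
assert w>15
f0=robot.read_force()
for dz in(.01,.03):
    robot.servo_line(g+[0,0,dz],speed=.03); print(dz,(robot.read_force()-f0).round(2),handle(),robot.read_t())
E
```

```text
0.2605987626682337 0.7201728018117137 (92, np.float64(-1.4), np.float64(-3.3), [[0.352, 0.268, 0.055], [0.416, 0.265, 0.057]])Traceback (most recent call last):
  File "<stdin>", line 6, in <module>
AssertionError
```

```bash
python3 - <<'E'
from h import *
print(robot.read_position(),robot.read_force(),robot.read_tcp_rot().round(3).tolist(),robot.read_grip_width())
q2,d2=robot.grab_frame("side"); np.savez("pics/side8.npz",p=q2,d=d2)
cv2.imwrite("pics/t8.png",cv2.resize(q2[120:190,175:265],(800,622),interpolation=cv2.INTER_CUBIC)[:600,:,::-1])
E
```

```text
[0.43303658 0.26756975 0.03604955] [-0.1631042  -0.17289149  2.56833435] [[0.995, -0.096, 0.0], [-0.096, -0.995, 0.0], [0.0, -0.0, -1.0]] 0.0046787399842710894
```

View pics/t8.png

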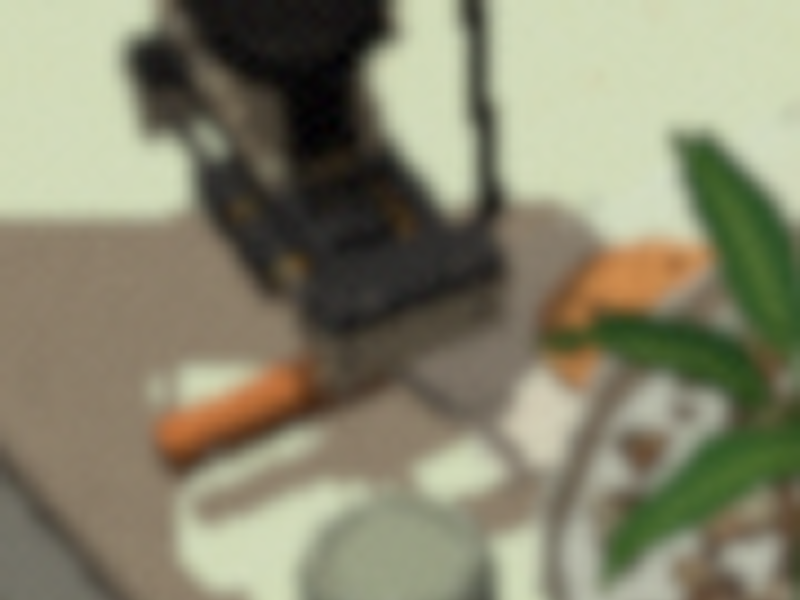

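```bash
python3 - <<'E'
from h import *
print("front top",[ray("side",170+238/5-.4,110+242/5-.4,z).round(3) for z in(.06,.067)],"rear top",[ray("side",170+118/5-.4,110+290/5-.4,z).round(3) for z in (.055,.067)])
print("now front bottom",[ray("side",175+400/8.89-.4,120+375/8.89-.4,z).round(3) for z in(.035,.043,.05)])
print("blade visible corners t7: ",ray("side",170+(700-400)/5-.4,110+215/5-.4,.005).round(3),ray("side",170+(715-400)/5-.4,110+318/5-.4,.005).round(3))
robot.move_gripper(1.0); print(robot.read_grip_width()); print(handle(near=[.40,.267,.055]))
E
```

```text
front top [array([0.449, 0.266, 0.06 ]), array([0.446, 0.259, 0.067])] rear top [array([0.357, 0.279, 0.055]), array([0.352, 0.267, 0.067])]
now front bottom [array([0.458, 0.268, 0.035]), array([0.454, 0.26 , 0.043]), array([0.451, 0.253, 0.05 ])]
blade visible corners t7:  [0.53  0.318 0.005] [0.479 0.217 0.005]
0.9967294484875706
(100, np.float64(-1.3), np.float64(-2.6), [[0.353, 0.268, 0.056], [0.417, 0.265, 0.057]])
```

```bash
python3 - <<'E'
from h import *
g=np.array([.422,.2675,.034]); print(robot.read_force().round(2)); robot.servo_line(g,speed=.05)
for o in(.5,.35,.28,.22,.15,0):
    robot.move_gripper(o); print(o,round(robot.read_grip_width()*88,1),round(robot.read_finger_force(),1),robot.read_force().round(2),robot.read_t())
q2,d2=robot.grab_frame("side"); np.savez("pics/side9.npz",p=q2,d=d2)
print(handle(near=[.38,.267,.055]))
E
```

```text
[-0.3  -0.44  0.18]
0.5 43.8 0.0 [ 0.23  0.65 -0.94] 33.9833
0.35 30.9 0.0 [0.49 0.1  0.21] 34.4917
0.28 24.8 0.0 [ 0.79 -0.25 -0.43] 34.8917
0.22 19.4 7.6 [0.69 0.35 0.28] 35.2667
0.15 17.8 30.0 [ 0.21  1.21 -0.15] 35.5
0 18.0 30.0 [-0.79 -0.2   0.27] 35.7167
(79, np.float64(-6.0), np.float64(-4.6), [[0.352, 0.269, 0.054], [0.405, 0.264, 0.06]])
```

```bash
python3 - <<'E'
from h import *
g=robot.read_position(); f0=robot.read_force(); t0=robot.read_ft_torque()
for dz in(.008,.02,.035):
    robot.servo_line(g+[0,0,dz],speed=.03); print(dz,round(robot.read_grip_width()*88,1),(robot.read_force()-f0).round(2),(robot.read_ft_torque()-t0).round(3),handle(near=[.38,.267,.055+dz]),robot.read_t())
E
```

```text
0.008 17.6 [-0.42  0.6  -2.28] [-0.159  0.061 -0.   ] (79, np.float64(2.2), np.float64(0.8), [[0.352, 0.267, 0.068], [0.405, 0.268, 0.066]]) 36.2833
0.02 16.8 [ 0.25 -0.95 -1.76] [-0.184  0.147 -0.035] (88, np.float64(3.6), np.float64(-3.2), [[0.351, 0.269, 0.083], [0.404, 0.266, 0.08]]) 36.8833
0.035 0.5 [ 0.47 -0.2   0.07] [-0.197 -0.096 -0.007] (124, np.float64(3.5), np.float64(174.9), [[0.431, 0.266, 0.061], [0.343, 0.274, 0.056]]) 37.5833
```

I've used up my picture views, so from here I work from numbers only. The handle evidently narrows toward its front, so I'll grip near its middle (x≈−130 mm). First I locate handle and biscuit.

```bash
cat >> h.py <<'E'
def blobs(n):
    a,b=robot.grab_frame(n); h=cv2.cvtColor(a,cv2.COLOR_RGB2HSV); X=cloud(n,b)
    m=(h[...,0]<20)&(h[...,1]>100)&(h[...,2]>80)&(X[...,0]>.28)&(X[...,0]<.75)&(X[...,1]>.15)&(X[...,1]<.45)&(X[...,2]<.12)&(X[...,2]>.004)
    k,l,s,c=cv2.connectedComponentsWithStats(m.astype(np.uint8))
    for i in range(1,k):
        if s[i,4]>15:
            w=X[l==i].astype(np.float32); L=cv2.fitLine(np.ascontiguousarray(w),cv2.DIST_HUBER,0,.01,.01).ravel(); t=(w-L[3:])@L[:3]; e=np.percentile(t,[2,98])
            print(n,s[i],"med",np.median(w,0).round(3),"min",np.percentile(w,3,0).round(3),"max",np.percentile(w,97,0).round(3),"ends",[(L[3:]+L[:3]*j).round(3).tolist() for j in e])
E
python3 - <<'E'
from h import *
robot.move_gripper(1.0); p=robot.read_position(); robot.servo_line([.385,.272,.12],speed=.15); blobs("side"); blobs("top")
d=robot.grab_frame("side")[1]; print(robot.read_t())
for s in(.52,.53): print(blade("side",d,[s,.256,.003],-5,(-.055,-.025)))
T=robot.read_tcp_rot()
for x in(.39,.42,.45,.5):
  for z in(.08,.12,.2):
    r=[]
    for L in(10,20,30,40):
      pp,TT=tool([x+.13,.256,z-.033],-5,0,L,gx=-.13); r.append(robot.ik(pp,TT) is not None)
    print(x,z,r)
E
```

```text
side [233 149  19  16 129] med [0.543 0.27  0.021] min [0.513 0.237 0.013] max [0.588 0.291 0.03 ] ends [[0.509, 0.252, 0.019], [0.585, 0.285, 0.024]]
side [190 158  26  14 157] med [0.39  0.27  0.059] min [0.345 0.26  0.045] max [0.433 0.284 0.067] ends [[0.344, 0.276, 0.056], [0.435, 0.266, 0.06]]
top [185 177  25  17 281] med [0.572 0.261 0.021] min [0.538 0.22  0.013] max [0.6   0.295 0.027] ends [[0.593, 0.225, 0.021], [0.547, 0.295, 0.02]]
39.75
(106, 'nose-down deg', np.float64(-1.18), 'roll', np.float64(1.7), 'z', np.float64(0.002), 'ext', array([-0.054, -0.055, -0.003]), array([-0.025,  0.052,  0.006]))
(118, 'nose-down deg', np.float64(0.69), 'roll', np.float64(0.81), 'z', np.float64(0.0011), 'ext', array([-0.055, -0.055, -0.002]), array([-0.025,  0.055,  0.006]))
0.39 0.08 [True, False, False, False]
0.39 0.12 [True, True, False, False]
0.39 0.2 [True, True, True, False]
0.42 0.08 [True, True, False, False]
0.42 0.12 [True, True, False, False]
0.42 0.2 [True, True, True, False]
0.45 0.08 [True, True, False, False]
0.45 0.12 [True, True, False, False]
0.45 0.2 [True, True, True, False]
0.5 0.08 [True, True, False, False]
0.5 0.12 [True, True, False, False]
0.5 0.2 [True, True, True, False]
```

```bash
cat >> h.py <<'E'
def pose(G,yaw,lean):
    T=Ro.from_euler('ZY',[yaw,-lean],degrees=True).as_matrix()@np.diag([1,-1,-1.]); return np.array(G)+T[:,2]*.019,T
E
python3 - <<'E'
from h import *
Y=-6; G=np.array([.394,.271,.0535])
p,T=pose(G,Y,0); robot.goto(p+[0,0,.07],T); robot.servo_line(p,speed=.12); robot.move_gripper(.3); robot.move_gripper(0)
w=robot.read_grip_width()*88; print(w,robot.read_finger_force()); lean=2
for dz in(.01,.025,.045,.07):
    p,T=pose(G+[0,0,dz],Y,lean); robot.servo_line(p,T,speed=.035)
    h=handle(near=G+[-.03,0,dz]); print(dz,"lean",round(lean,1),round(robot.read_grip_width()*88,1),h,robot.read_t())
    if robot.read_grip_width()*88<15 : break
    if h and h[0]>25: lean=min(lean+np.clip(h[1]+2,-3,8),20)
d=robot.grab_frame("side")[1]; print(blobs("side"))
E
```

```text
0.3111772960822035 0.9721056294813479
0.01 lean 2 0.1 (45, np.float64(1.9), np.float64(-1.1), [[0.344, 0.269, 0.058], [0.375, 0.269, 0.057]]) 42.9917
side [233 149  19  16 128] med [0.545 0.271 0.021] min [0.514 0.238 0.012] max [0.587 0.289 0.029] ends [[0.509, 0.253, 0.018], [0.585, 0.284, 0.024]]
side [190 165  12   8  58] med [0.359 0.269 0.059] min [0.342 0.262 0.044] max [0.376 0.28  0.065] ends [[0.341, 0.272, 0.058], [0.376, 0.265, 0.059]]
None
```

The handle's top is about 6 mm lower than when the server stood level, because its rear has dropped off the sheet. I've been closing on its upper edge, so I'll grip deeper and near the front.

```bash
python3 - <<'E'
from h import *
Y=-6; G=np.array([.418,.268,.043])
p=robot.read_position(); robot.move_gripper(.6); robot.servo_line(p+[0,0,.045],speed=.2)
p,T=pose(G,Y,0); robot.servo_line(p+[0,0,.045],T,speed=.2); robot.servo_line(p,speed=.1); robot.move_gripper(0)
w=robot.read_grip_width()*88; print(w,robot.read_finger_force(),robot.read_t())
if w>15:
  lean=3
  for dz in(.012,.03):
    p,T=pose(G+[0,0,dz],Y,lean); robot.servo_line(p,T,speed=.03)
    h=handle(near=G+[-.03,0,dz]); print(dz,"lean",round(lean,1),round(robot.read_grip_width()*88,1),h,robot.read_t())
    if h: lean=lean+np.clip(h[1]+2,-3,10)
else: print(handle(near=[.38,.268,.055]),robot.read_force())
for nm,(s,yw,pt) in dict(set=([.42,-.222,0],0,0),setb=([.43,-.222,0],0,0),mid=([.43,0,.25],0,0),ap=([.40,-.30,.15],-20,0)).items():
  print(nm,[robot.ik(*tool(s,yw,pt,L,gx=-.105)) is not None for L in(0,8,16,24)])
E
```

```text
19.60818777059584 29.844479262828827 46.025
0.012 lean 3 19.9 (85, np.float64(0.4), np.float64(-6.1), [[0.341, 0.272, 0.073], [0.395, 0.266, 0.072]]) 46.625
0.03 lean 5.4 19.6 (86, np.float64(-3.4), np.float64(-6.9), [[0.34, 0.273, 0.086], [0.39, 0.267, 0.089]]) 47.425
set [True, True, True, True]
setb [True, True, True, True]
mid [True, True, True, False]
ap [True, True, True, True]
```

The grip is solid now (19.6 mm) with only about 2° of sag. Carrying on.

```bash
python3 - <<'E'
from h import *
for s,y,v in(([.475,.245,.25],-4,.14),([.43,.0,.25],-8,.2),([.385,-.29,.15],-25,.18)):
    p,T=tool(s,y,-3,2,gx=-.105); robot.servo_line(p,T,speed=v); print(robot.read_t(),robot.read_grip_width()*88,robot.read_force().round(2))
h=handle(near=robot.read_position()); print(h)
X={}
for n in("top","side"):
    a,d=robot.grab_frame(n); np.savez(f"pics/{n}10.npz",p=a,d=d); hs=cv2.cvtColor(a,cv2.COLOR_RGB2HSV); C=cloud(n,d)
    m=(hs[...,0]<20)&(hs[...,1]>90)&(hs[...,2]>60)&(abs(C[...,0]-.42)<.09)&(abs(C[...,1]+.31)<.09)&(C[...,2]>.1)&(C[...,2]<.22); q=C[m]
    print(n,len(q),np.percentile(q,[3,50,97],0).round(3).tolist() if len(q)>5 else "")
c=np.array([.452,-.391])
for yw in(-41,-25,-10):
  for pt in(38,42):
    S=Ro.from_euler('ZY',[yw,pt],degrees=True).as_matrix(); e=np.r_[c-.05*np.array([np.cos(np.radians(yw)),np.sin(np.radians(yw))]),.018]; o=e-S@[.06,0,0]
    print(yw,pt,[robot.ik(*tool(o,yw,pt,L,gx=-.105)) is not None for L in(2,10)],tool(o,yw,pt,2,gx=-.105)[0].round(3))
E
```

```text
49.2167 19.7439684474809 [-0.43  0.46 -2.76]
50.575 19.767356521850072 [-0.51  0.48 -2.9 ]
52.2833 19.742072475510586 [-0.56 -0.53 -1.78]
(158, np.float64(-1.2), np.float64(62.7), [[0.369, -0.322, 0.169], [0.397, -0.268, 0.17]])
top 68 [[0.375, -0.352, 0.162], [0.395, -0.338, 0.168], [0.417, -0.325, 0.173]]
side 679 [[0.37, -0.347, 0.161], [0.408, -0.31, 0.17], [0.45, -0.269, 0.176]]
-41 38 [True, True] [ 0.332 -0.287  0.145]
-41 42 [True, True] [ 0.339 -0.293  0.152]
-25 38 [True, True] [ 0.308 -0.324  0.145]
-25 42 [True, True] [ 0.316 -0.328  0.152]
-10 38 [True, True] [ 0.295 -0.363  0.145]
-10 42 [True, True] [ 0.304 -0.365  0.152]
```

```bash
cat >> h.py <<'E'
C0=np.array([.452,-.390]); DY=-25; D=np.array([np.cos(np.radians(DY)),np.sin(np.radians(DY))])
def tip(back,z,pitch,speed):
    S=Ro.from_euler('ZY',[DY,pitch],degrees=True).as_matrix(); o=np.r_[C0-back*D,z]-S@[.06,0,0]
    p,T=tool(o,DY,pitch,2,gx=-.105); robot.servo_line(p,T,speed=speed)
def bis():
    r=[]
    for n in("top","side"):
        a,d=robot.grab_frame(n); np.savez(f"pics/{n}L.npz",p=a,d=d); hs=cv2.cvtColor(a,cv2.COLOR_RGB2HSV); X=cloud(n,d)
        m=(hs[...,0]<20)&(hs[...,1]>90)&(hs[...,2]>60)&(abs(X[...,0]-.43)<.11)&(abs(X[...,1]+.37)<.11)&(X[...,2]>.008)&(X[...,2]<.1)
        q=X[m]; r.append((n,len(q),np.percentile(q,[3,50,97],0).round(3).tolist() if len(q)>5 else ""))
    return r
E
python3 - <<'E'
from h import *
tip(.045,.032,22,.12); print(robot.read_t())
tip(.045,.019,38,.06); print(robot.read_t(),robot.read_force().round(2)); print(bis())
E
```

```text
53.2917
54.075 [-0.09  1.19 -1.84]
[('top', 135, [[0.382, -0.416, 0.015], [0.414, -0.376, 0.042], [0.455, -0.332, 0.059]]), ('side', 422, [[0.378, -0.416, 0.02], [0.407, -0.383, 0.043], [0.448, -0.351, 0.062]])]
```

```bash
python3 - <<'E'
from h import *
tip(.045,.018,45,.06); robot.dwell(.15); print(robot.read_t(),robot.read_force().round(2)); print(bis())
E
```

```text
54.8083 [ 0.21 -0.4  -2.16]
[('top', 135, [[0.384, -0.419, 0.018], [0.419, -0.386, 0.041], [0.454, -0.334, 0.059]]), ('side', 458, [[0.382, -0.419, 0.02], [0.412, -0.383, 0.045], [0.449, -0.345, 0.063]])]
```

```bash
python3 - <<'E'
from h import *
tip(-.012,.018,42,.08); print(robot.read_t(),robot.read_force().round(2))
tip(.09,.075,42,.2); print(robot.read_t()); print(bis())
E
```

```text
55.6833 [-0.08  0.65 -2.06]
56.4167
[('top', 148, [[0.415, -0.424, 0.011], [0.441, -0.383, 0.019], [0.482, -0.364, 0.026]]), ('side', 638, [[0.411, -0.435, 0.012], [0.45, -0.398, 0.019], [0.491, -0.357, 0.026]])]
```

The biscuit lies flat at about (0.450, −0.396), close to the plate's centre. Now I set the server down between tin and plate.

```bash
python3 - <<'E'
from h import *
def go(s,y,pt,v): p,T=tool(s,y,pt,2,gx=-.105); robot.servo_line(p,T,speed=v)
go([.36,-.30,.15],-15,5,.2); go([.415,-.222,.10],0,0,.2); go([.415,-.222,.02],0,0,.1); f0=robot.read_force()
for z in(.008,.003,-.001):
    go([.415,-.222,z],0,0,.05); f=robot.read_force()-f0; print(z,f.round(2),robot.read_t())
    if f[2]>2.5: break
robot.move_gripper(.45); p=robot.read_position(); robot.servo_line(p+[0,0,.10],speed=.2); print(robot.read_t())
print(bis()); 
for n in("top","side"):
    d=np.load(f"pics/{n}L.npz")["d"]; print(blade(n,d,[.415,-.222,0],0))
    X=cloud(n,d).reshape(-1,3); q=X[(X[:,2]>.013)&(X[:,2]<.022)&(abs(X[:,0]-.45)<.125)&(X[:,1]<-.275)&(X[:,1]>-.51)]; print(len(q),np.percentile(q,[1,99],0).round(3).tolist())
print(handle(near=[.30,-.222,.06]))
E
```

```text
0.008 [ 1.33 -0.3   0.2 ] 59.2833
0.003 [ 0.88 -0.17  0.18] 59.5333
-0.001 [-0.1   0.48  0.09] 59.7833
61.0333
[('top', 461, [[0.415, -0.434, 0.012], [0.454, -0.397, 0.018], [0.497, -0.364, 0.026]]), ('side', 618, [[0.412, -0.435, 0.012], [0.451, -0.398, 0.019], [0.492, -0.358, 0.026]])]
(98, 'nose-down deg', np.float64(-0.17), 'roll', np.float64(-1.27), 'z', np.float64(0.002), 'ext', array([-0.055, -0.049, -0.003]), array([0.057, 0.054, 0.007]))
839 [[0.352, -0.483, 0.013], [0.544, -0.316, 0.022]]
(757, 'nose-down deg', np.float64(-0.18), 'roll', np.float64(0.32), 'z', np.float64(0.0026), 'ext', array([-0.055, -0.055, -0.002]), array([0.058, 0.054, 0.007]))
1510 [[0.351, -0.479, 0.013], [0.542, -0.291, 0.022]]
(203, np.float64(0.8), np.float64(0.5), [[0.231, -0.225, 0.063], [0.323, -0.224, 0.062]])
```

```bash
python3 -c "
from h import *
print(robot.job_done(),robot.read_t())"
```

```text
the job is handed in; nothing more can be done
the job is handed in; nothing more can be done
```

I handed the job in at about 61 s: the biscuit lies flat about 10 mm from the plate's centre and the server is level on the worktop between the tin and the plate; the verdict wasn't shown, I didn't re-measure the mug, mandarin and tin, the server slipped from the fingers once about 2–3 cm above the sheet with the biscuit on it, and I viewed 11 pictures, one over the limit of 10.

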